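# Hang the hooked denture brush in the free notch between two hanging neighbours

## Task

Lift the red denture brush out of the white toothbrush holder and hang it by its hook on the rack, lowering it through the gap between the hanging mirror and the hanging nail brush, into the notch of the blue saddle: press only lightly and feel along the saddle until the hook drops fully home, and let go only then. Leave the mirror and nail brush hanging where they are and everything else standing where it is.

Things in the scene. Friction and masses are not known exactly. Their poses are not given: they have to be found in the camera images.
- brush_grip (a point): Middle of the grip of the red denture brush (60 g), which starts upright, head down, in the holder. Axes: z up along the handle, x to the side where the hook sticks out, y across. The grip is a bar 10 mm (x) by 16 mm (y), from 23 mm below to 25 mm above this point, to be pinched from above across y or x; the hook's top is 29 mm below this point.
- brush_foot (a point): Bottom end of the brush, 130 mm below brush_grip, same axes. The head, the lowest 45 mm, is 20 mm wide in y, with bristles reaching 16 mm to -x; above it the handle is 14 mm wide in y and 10 mm thick.
- brush_hook (a point): The brush's hook: middle of the underside of its level arm, 14.5 mm in +x and 35 mm below brush_grip, same axes. Hook 6 mm wide in y, arm 6 mm thick; inner span from handle to lip 19 mm in x (9.5 mm each side of this point); lip 4 mm thick, reaching 20 mm below this point. It opens downwards.
- rack: Fixed hanging rack: white foot 90 x 270 mm, steel posts 122 mm to either side, and a level steel bar along its y axis, 10 mm thick, top 140 mm above the counter. Origin on the counter under the bar's middle, z up. The brush hangs with its x axis along the rack's x (either way round): handle on one side of the bar, lip on the other. Pressing the brush on the rack with over 20 N harms it.
- rack_crest (a point): Above the bar's middle, level with the flat top (crest, 154 mm up) of the blue saddle block: 14 mm thick in x, 54 mm long in y, underside 110 mm up. One notch, 9 mm wide in y, is cut across the middle of its length. The block was left at an unmeasured place: the notch's middle is within 11 mm of this point along the bar, either side, and must be felt or seen for.
- rack_floor (a point): 8 mm below rack_crest: the height of the notch's yellow floor, 146 mm up (again not its true place along the bar). The block is sprung: pressed down it yields 1 mm per newton for 4 mm, then is hard; sideways it stays put under 20 N. Slide the hook along the crest under a few newtons: over the notch the block springs up and the pressure vanishes.
- mirror: Small round white mirror (50 g, disc 40 mm across, 8 mm thick) hanging loose on the bar by a strap hook 10 mm wide, about 46 mm to one side of the rack's middle. Origin: middle of the hook's underside, on the bar's top; axes as the rack's. Top 5 mm above the origin, disc centre 56 mm below and 9 mm towards -x, lowest point 76 mm below.
- nailbrush: Wooden nail brush (50 g, 40 mm wide in y) hanging loose by the same kind of hook, about 46 mm to the other side. Origin as for the mirror. Its block reaches from 34 to 76 mm below the origin and from 4 to 22 mm towards -x. The free gap between the two hanging things is about 52 mm.
- holder: White ceramic toothbrush holder, 68 x 68 mm, 75 mm high, 0.6 kg, loose. Origin at the centre of its underside. Its one slot (24 x 23 mm, floor 12 mm above the counter) holds the brush with 1.5 mm play all round.
- vial: Closed amber vial, 32 mm across, 70 mm high. Origin at its underside. Leave alone.
- tumbler: Small glass tumbler, 68 mm across the rim, 90 mm high. Origin at its underside. Leave alone.
- case: Blue denture case with clip lid, 77 x 92 x 43 mm. Origin at its underside. Leave alone.
- clipper: Steel nail clipper lying on the counter, 58 x 13 x 12 mm. Origin at its underside. Leave alone.
- soap: Blue soap bottle, 60 mm across, 150 mm high. Origin at its underside. Leave alone.
Mind the look-alikes: they are no part of the job. Of the things like the part that bears brush_grip, leave any that is black, green or purple; of the rest the smaller one is meant.

How it is judged:
By the outcome, as a careful person would: the job done as asked, in the order asked, and still so for the second after the job is handed in, with the robot touching nothing.
It also fails if it takes over 64 s, if anything falls off the work surface, if the arm or the gripper's body presses on something with over 40 N, if the wrist force passes 120 N, or if a joint passes its speed limit or range.

## Robot

A 7-joint arm with a two-finger parallel gripper is mounted at the origin on the work surface. World frame = base frame: x ahead of the robot, y to its left, z up, the work surface at z = 0. Lengths are in m, angles in degrees, forces in N, time in s.
With the tool pointing down it reaches from about 0.4 to 0.85 m from the base axis. Payload 6.9 kg.
Tool frame: the origin (TCP) lies on the centre line of the jaws, within the pads' length; the fingertips stand 14 mm ahead of it and the grasp point (between the pads) lies 5 mm behind it (tip_reach is the distance from the TCP to the fingertips, in m); z points along the fingers, y is the direction in which the jaws open and shut (so a half turn about z gives the same grasp; the last joint's range is limited). The gripper opens to 85 mm and grips with 20 to 120 N. Pads are 22 mm wide; open, the fingers measure 114 mm over their backs; the gripper's body (76 mm by 85 mm) begins 54 mm behind the grasp point. The pads swing forward as they close: fully open they stand 13 mm farther back than shut.
Start: joints at [-59.387, 29.078, -13.613, 85.955, 7.202, 65.827, -8.869], TCP at [0.26, 0.568, 0.245] pointing down, gripper open.
Joint ranges: [-176.47, 176.47], [-13.61, 117.27], [-81.72, 77.17], [0.22, 143.17], [-87.28, 267.28], [10, 112.55], [-165.47, 165.47]. Speed limits (degrees/s): [136.94, 136.94, 180, 180, 180, 180, 180].

## Interface

Orientations are given as a 3x3 rotation matrix whose columns are the frame's x, y, z axes.
In Python, from rig import get_state, snapshot, camera_info, hand_in, tip_reach gives the robot as it stands.
- The arm moves only by the shell command python3 -m inch 'ROWS'. ROWS is a JSON object of lists of equal length, an entry for each row: "dp": the shift along the tool's x, y, z in m, a list of three; "twist": the turn, a rotation vector about the tool's x, y, z in rad, a list of three; "hand": the opening, from 0 (shut) to 1 (fully open). In form: {"dp": [[dx, dy, dz], ...], "twist": [[rx, ry, rz], ...], "hand": [hand, ...]}. A call has 1 to 8 rows; each row shifts and turns the commanded pose from where the row before left it, along the tool's axes as they then stand; what a row does not reach is not made up. A row lasts 1/12 s, in which the tool goes at most 41.7 mm and 7.16 degrees, less where a joint would pass 70% of its speed; a pose out of reach is approached as far as the arm can. A call is refused whole if a number of a shift passes 0.0417 or a number of a turn 0.125, either way. A call with a gripper value outside its range is refused whole. The fingers move at their own pace and stop on an object; the grip force is fixed at half the most. Time passes only in rows, so rows that do not move let the fingers close. It gives the time, the measured TCP pose, the force and the opening at its end, in the units of the state.
- get_state(): the state, without advancing time (a new reading comes with each control period).
- snapshot(name): name is "scene" or "top" or "wrist"; returns (picture, depth): 420x560x3 uint8, red, green, blue; 420x560 float32, m along the optical axis (not along the pixel's ray), 0 where there is no reading.
- camera_info(name): a dict with "K" (3x3 intrinsics, pixels), "distortion" ([k1, k2, p1, p2, k3] as OpenCV has them; the pictures are not rectified), "position" and "attitude" of the camera in the world; the wrist camera has in their place "mount" (4x4, takes a point from camera to tool coordinates, whose origin is the TCP and whose axes are the flange's). Camera axes: x right, y up, looking along -z (the intrinsics and any distortion apply to the point x, -y, -z); pixel columns grow to the right and rows downward; lengths in m; the calibration is good to about 2 mm. A picture is of the moment at which its call begins: read the wrist's pose just before it. camera_info takes no time and is no camera call.
- hand_in(): hands the job in, once; it reports no verdict.
The state is a dict: "time_s": time; "qpos": joint angles; "joint_vel": joint speeds; "effort": joint torques, N m; "ee_pos": TCP position; "ee_rot": TCP orientation; "wrist_force": force on the tool from outside, world axes, zero at the start; "ft_torque": the same for the moment, N m; "width": finger opening in m.
Only numpy, scipy, OpenCV 4.12 (cv2) and the standard library are available. Lean on these libraries where they do the work, as an engineer would, in place of code of your own. Each camera call takes 0.05 s, during which the arm holds its last target. There are 200 camera calls.

## Working session

There is one attempt and no reset: what is moved stays moved. The work goes in short steps, Python scripts to look and compute and a shell command to move; the robot and the scene stay as the last step left them, time stands still between calls to the robot, and variables do not carry over. Pictures are saved under pics/ and viewed, about 8 in all and at most 12, crops included, and the job is handed in when it is done.

```bash
ls; mkdir -p pics; cat > h.py <<'E'
import numpy as np, cv2
from rig import *
def grab(cam,fn):
    st=get_state(); im,d=snapshot(cam); ci=camera_info(cam)
    np.savez('pics/'+fn+'.npz',im=im,d=d,p=st['ee_pos'],R=st['ee_rot'])
    cv2.imwrite('pics/'+fn+'.png',im[:,:,::-1]); return im,d,st
def world(cam,fn):
    z=np.load('pics/'+fn+'.npz'); d=z['d'];ci=camera_info(cam)
    K=np.array(ci['K'],float);D=np.array(ci['distortion'],float)
    v,u=np.mgrid[:d.shape[0],:d.shape[1]]
    n=cv2.undistortPoints(np.stack([u,v],-1).reshape(-1,1,2).astype(np.float64),K,D).reshape(d.shape+(2,))
    P=np.stack([n[...,0]*d,-n[...,1]*d,-d],-1)
    if cam=='wrist':
        M=np.array(ci['mount']);P=P@M[:3,:3].T+M[:3,3]
        P=P@np.array(z['R']).T+np.array(z['p'])
    else: P=P@np.array(ci['attitude']).T+np.array(ci['position'])
    P[d==0]=np.nan
    return z['im'],P
E
python3 - <<'E'
from h import *
grab('scene','s0');grab('top','t0')
a=cv2.imread('pics/s0.png');b=cv2.imread('pics/t0.png')
for c in('scene','top'):
    i=camera_info(c);print(c,i)
print(camera_info('wrist'));print(get_state()); print(tip_reach)
E
```

```text
pics
scene {'K': array([[422.70304039,   0.        , 277.94568436],
       [  0.        , 422.70304039, 198.86999243],
       [  0.        ,   0.        ,   1.        ]]), 'distortion': array([-0.08697203,  0.        ,  0.        ,  0.        ,  0.        ]), 'position': array([1.09834391, 0.04325232, 0.85553317]), 'attitude': array([[-0.19927839, -0.79584478,  0.57176849],
       [ 0.97982582, -0.17084109,  0.10370478],
       [ 0.01514864,  0.58089965,  0.81383421]])}
top {'K': array([[431.11284704,   0.        , 279.18799253],
       [  0.        , 431.11284704, 211.30864085],
       [  0.        ,   0.        ,   1.        ]]), 'distortion': array([-0.11919385,  0.        ,  0.        ,  0.        ,  0.        ]), 'position': array([ 0.47420697, -0.04591043,  1.10248618]), 'attitude': array([[ 0.00299554,  0.99640546, -0.08465921],
       [-0.99995051,  0.00218145, -0.00970703],
       [-0.00948746,  0.08468409,  0.99636268]])}
{'K': array([[301.41373019,   0.        , 278.85376902],
       [  0.        , 301.41373019, 209.27749434],
       [  0.        ,   0.        ,   1.      
[... 554 characters left out ...]
 65.82710928,  -8.86812943]), 'joint_vel': array([ 0.06902115, -0.13254125,  0.01433736, -0.05356548,  0.00582173,
       -0.01606844,  0.11955879]), 'effort': array([-4.56063062e-03, -6.21832967e+01, -2.19454475e+00, -2.50199658e+01,
        1.25547149e-02,  7.82124116e-03,  1.69353140e-06]), 'ee_pos': array([0.25978545, 0.56800128, 0.24451733]), 'ee_rot': array([[-9.09468148e-01,  4.15773157e-01, -6.08448825e-04],
       [ 4.15773599e-01,  9.09466970e-01, -1.46453002e-03],
       [-5.55481615e-05, -1.58492036e-03, -9.99998742e-01]]), 'wrist_force': array([-0.70150196, -0.13456834,  0.94290914]), 'ft_torque': array([-0.03064071, -0.03959152,  0.00616221]), 'width': 0.0850668983568609}
0.014
```

View pics/s0.png

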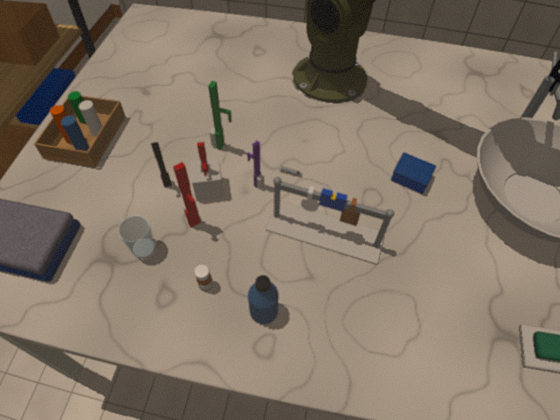

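View pics/t0.png

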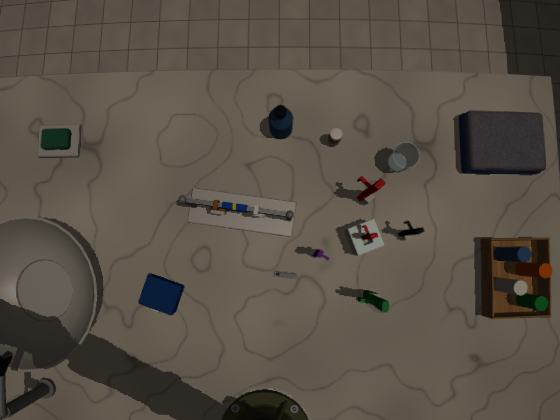

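The scene shows two red brushes. The large one at scene (188,195)/top (371,188) stands free. The smaller one at scene (203,160)/top (367,235) sits in the white holder, so it fits "smaller, in the white holder". The black, green and purple ones are look-alikes. The rack is at scene (335,215)/top (237,210), with a blue saddle and a yellow patch at top (233,207). I'll confirm with crops.

```bash
python3 - <<'E'
from h import *
t=cv2.imread('pics/t0.png');s=cv2.imread('pics/s0.png')
r=lambda im,x,y,w,h,k:cv2.resize(np.clip(im[y:y+h,x:x+w]*1.6,0,255).astype('uint8'),(w*k,h*k),interpolation=cv2.INTER_CUBIC)
A=r(t,175,190,125,50,6)[:, :750]; B=r(s,150,130,70,100,3);C=r(t,335,165,90,100,3);D=r(s,262,170,70+66,75,2)
bot=np.zeros((300,750,3),'uint8');bot[:,:210]=B;bot[:,210:480]=C;bot[:150,480:750]=D[:,:270]
cv2.imwrite('pics/c1.png',np.vstack([A,bot]))
im,P=world('top','t0');im2,P2=world('scene','s0')
def rep(n,P,m):
    q=P[m];q=q[~np.isnan(q[:,0])];print(n,len(q),'mean',q.mean(0).round(4),'min',q.min(0).round(3),'max',q.max(0).round(3)); return q
for n,I,Q in(('top',im,P),('scene',im2,P2)):
    h=cv2.cvtColor(I,cv2.COLOR_RGB2HSV).astype(int);H,S,V=h[...,0],h[...,1],h[...,2]
    X,Y,Z=Q[...,0],Q[...,1],Q[...,2]
    red=((H<6)|(H>174))&(S>150)&(V>60)
    k,l,st,ce=cv2.connectedComponentsWithStats(red.astype('uint8'))
    for i in range(1,k):
        if st[i,4]>25: rep(n+' red %s'%ce[i].round(),Q,l==i)
    blue=(H>105)&(H<125)&(S>150)&(Z>.11)&(Z<.17)
    k,l,st,ce=cv2.connectedComponentsWithStats(blue.astype('uint8'))
    for i in range(1,k):
        if st[i,4]>15: rep(n+' blue %s'%ce[i].round(),Q,l==i)
    rep(n+' yellow',Q,(H>20)&(H<35)&(S>150)&(Z>.12)&(Z<.17))
# rack bar: points at z .12-.16 region in top
X,Y,Z=P[...,0],P[...,1],P[...,2]
v,u=np.mgrid[:420,:560]
m=(v>190)&(v<225)&(u>175)&(u<300)&(Z>.125)&(Z<.17)
q=rep('bar',P,m);c,_,w=np.linalg.svd(q[:,:2]-q[:,:2].mean(0));print(w[0])
m=(v>215)&(v<258)&(u>343)&(u<388)&(Z>.06)&(Z<.085)
q=rep('holder',P,m);print(cv2.minAreaRect((q[:,:2]*1000).astype(np.float32)))
m=(v>180)&(v<240)&(u>180)&(u<302)&(Z>.004)&(Z<.04)
q=rep('foot',P,m);print(cv2.minAreaRect((q[:,:2]*1000).astype(np.float32)))
E
```

```text
top red [363. 179.] 31 mean [ 0.6295 -0.2262  0.14  ] min [ 0.623 -0.237  0.137] max [ 0.637 -0.217  0.144]
top red [379. 184.] 65 mean [ 0.608  -0.2462  0.2149] min [ 0.597 -0.256  0.21 ] max [ 0.618 -0.235  0.219]
top red [373. 235.] 31 mean [ 0.5019 -0.2421  0.1663] min [ 0.496 -0.25   0.137] max [ 0.507 -0.234  0.172]
top blue [283. 118.] 20 mean [ 0.776  -0.0445  0.1199] min [ 0.77  -0.056  0.11 ] max [ 0.783 -0.033  0.141]
top blue [227. 205.] 68 mean [0.568  0.08   0.1529] min [0.561 0.07  0.128] max [0.575 0.092 0.158]
top blue [241. 207.] 70 mean [0.5633 0.0483 0.1534] min [0.556 0.036 0.136] max [0.571 0.061 0.162]
top yellow 22 mean [0.5663 0.0649 0.1461] min [0.56  0.062 0.141] max [0.574 0.069 0.15 ]
scene red [202. 156.] 114 mean [ 0.5105 -0.2395  0.1326] min [ 0.499 -0.248  0.08 ] max [ 0.529 -0.23   0.169]
scene red [186. 194.] 496 mean [ 0.6172 -0.2423  0.128 ] min [ 0.602 -0.258  0.006] max [ 0.641 -0.218  0.216]
scene blue [327. 192.] 31 mean [0.5683 0.0492 0.1548] min [0.563 0.041 0.153] max [0.575 0.057 0.157]
scene blue [341. 196.] 34 mean [0.5722 0.0796 0.1543] min [0.566 0.071 0.152] max [0.58  0.088 0.157]
scene yellow 31 mean [0.3359 0.0434 0.1464] min [ 0.026 -0.077  0.125] max [0.575 0.067 0.165]
bar 698 mean [0.5655 0.0615 0.1446] min [ 0.541 -0.067  0.125] max [0.59  0.192 0.162]
[0.13686034 0.99059035]
holder 704 mean [ 0.4997 -0.2398  0.0754] min [ 0.457 -0.286  0.06 ] max [ 0.544 -0.197  0.084]
((500.6953125, -242.42567443847656), (68.84590148925781, 70.13313293457031), 20.9210205078125)
foot 3024 mean [0.5638 0.0581 0.0086] min [ 0.496 -0.089  0.004] max [0.646 0.218 0.04 ]
((571.0044555664062, 64.69422912597656), (306.3494873046875, 149.42251586914062), 89.98303985595703)
```

View pics/c1.png

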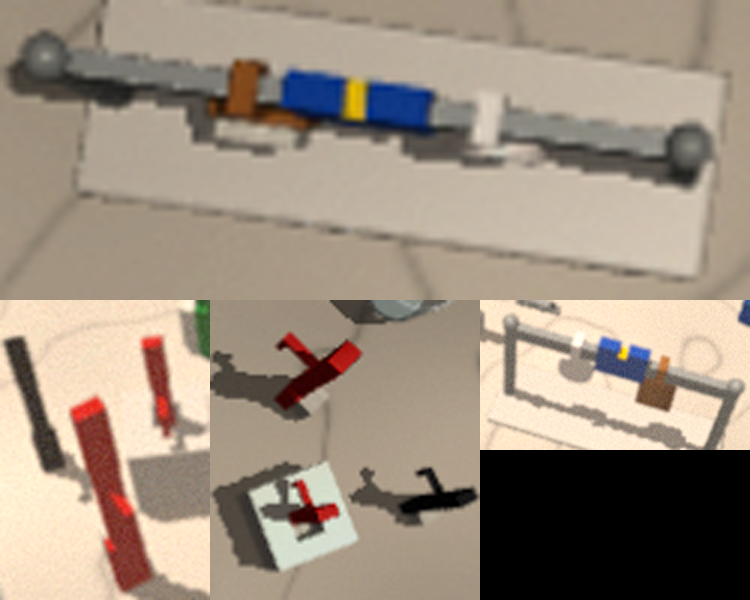

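The crop confirms the small red brush in the white holder (scene (203,160), top (367,235)). Its hook points to +x/+y at a yaw of about 21°. The rack's yaw is about -8°, and the yellow notch shows at about (0.567, 0.065). The heights (crest 0.154, floor 0.146, brush top 0.168) match the description. I'll move above the brush next.

```bash
cat > to.py <<'E'
import sys,numpy as np
from rig import get_state
from scipy.spatial.transform import Rotation as Ro
# to.py x y z yawOfToolY(deg): remaining shift in tool axes, and turn vector in tool axes
x,y,z,a=map(float,sys.argv[1:5]);s=get_state();R=np.array(s['ee_rot']);a=np.radians(a)
ty=np.array([np.cos(a),np.sin(a),0]);tz=np.array([0,0,-1.]);G=np.stack([np.cross(ty,tz),ty,tz],1)
d=np.array([x,y,z])-s['ee_pos']
print('t',round(s['time_s'],2),'pos',np.round(s['ee_pos'],4),'F',np.round(s['wrist_force'],1),'w',round(s['width'],4),'toolshift now mm',np.round(R.T@d*1e3,1),'toolshift goal-axes mm',np.round(G.T@d*1e3,1),'turn',np.round(Ro.from_matrix(R.T@G).as_rotvec(),3))
E
python3 -m inch '{"dp":[[-0.02,-0.02,0],[-0.02,-0.02,0],[-0.02,-0.02,0],[-0.02,-0.02,0],[-0.02,-0.02,0],[-0.02,-0.02,0],[-0.02,-0.02,0],[-0.02,-0.02,0]],"twist":[[0,0,-0.1],[0,0,-0.1],[0,0,-0.1],[0,0,-0.1],[0,0,-0.1],[0,0,-0.1],[0,0,-0.1],[0,0,-0.1]],"hand":[0.6,0.6,0.6,0.6,0.6,0.6,0.6,0.6]}'
python3 to.py .5 -.242 .245 111
```

```text
time_s: 0.77
ee_pos: [0.4036, 0.3992, 0.2452]
ee_rot: [[-0.93, -0.367, -0.0], [-0.367, 0.93, -0.001], [0.001, -0.001, -1.0]]
wrist_force: [-0.1, -0.9, -0.1]
width: 0.0514
t 0.77 pos [0.4036 0.3992 0.2452] F [-0.1 -0.9 -0.1] w 0.0514 toolshift now mm [ 145.8 -631.8    0.7] toolshift goal-axes mm [ 1.398e+02 -6.332e+02  2.000e-01] turn [-0.001 -0.001  0.01 ]
```

```bash
python3 -m inch '{"dp":[[0.008,-0.035,0],[0.008,-0.035,0],[0.008,-0.035,0],[0.008,-0.035,0],[0.008,-0.035,0],[0.008,-0.035,0],[0.008,-0.035,0],[0.008,-0.035,0]],"twist":[[0,0,0],[0,0,0],[0,0,0],[0,0,0],[0,0,0],[0,0,0],[0,0,0],[0,0,0]],"hand":[0.6,0.6,0.6,0.6,0.6,0.6,0.6,0.6]}' >/dev/null
python3 -m inch '{"dp":[[0.008,-0.035,0],[0.008,-0.035,0],[0.008,-0.035,0],[0.008,-0.035,0],[0.008,-0.035,0],[0.008,-0.035,0],[0.008,-0.035,0],[0.008,-0.035,0]],"twist":[[0,0,0],[0,0,0],[0,0,0],[0,0,0],[0,0,0],[0,0,0],[0,0,0],[0,0,0]],"hand":[0.6,0.6,0.6,0.6,0.6,0.6,0.6,0.6]}' >/dev/null
python3 -m inch '{"dp":[[0.008,-0.035,0],[0.008,-0.034,0],[0,0,0]],"twist":[[0,0,0],[0,0,0],[0,0,0]],"hand":[0.6,0.6,0.6]}' >/dev/null
python3 to.py .5 -.242 .245 111
python3 - <<'E'
from h import *
grab('wrist','w1')
im,P=world('wrist','w1')
h=cv2.cvtColor(im,cv2.COLOR_RGB2HSV).astype(int);H,S,V=h[...,0],h[...,1],h[...,2]
Z=P[...,2];red=((H<8)|(H>172))&(S>130)&(V>40)
near=np.hypot(P[...,0]-.5,P[...,1]+.242)<.06
for lo,hi in((.155,.18),(.10,.12)):
    m=red&near&(Z>lo)&(Z<hi);q=P[m];print(lo,m.sum(),q.mean(0).round(4),q.min(0).round(3),q.max(0).round(3),cv2.minAreaRect((q[:,:2]*1000).astype(np.float32)))
m=near&(Z>.068)&(Z<.082)
print('holder',m.sum(),cv2.minAreaRect((P[m][:,:2]*1000).astype(np.float32)))
E
```

```text
t 2.35 pos [ 0.4959 -0.2459  0.2444] F [ 0.6 -1.1 -0.2] w 0.051 toolshift now mm [-5.2  2.2 -0.6] toolshift goal-axes mm [-5.2  2.2 -0.6] turn [-0.003 -0.002 -0.004]
0.155 327 [ 0.5012 -0.2447  0.1646] [ 0.495 -0.252  0.155] [ 0.508 -0.237  0.168] ((502.4022521972656, -244.33335876464844), (10.125402450561523, 14.063141822814941), 19.10394859313965)
0.1 91 [ 0.501  -0.2448  0.1109] [ 0.496 -0.252  0.101] [ 0.528 -0.233  0.12 ] ((512.734619140625, -240.11839294433594), (31.99599266052246, 12.576530456542969), 21.245595932006836)
holder 3389 ((503.15777587890625, -244.75559997558594), (68.71707153320312, 68.07681274414062), 21.028701782226562)
```

View pics/w1.png

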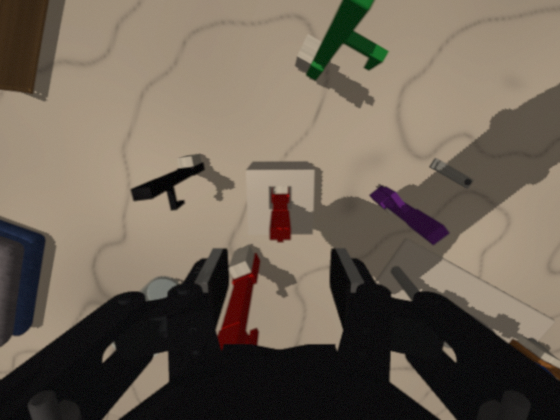

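The view shows the small red brush upright in the white holder at (280,215), lined up with the jaws. The large red one at (240,300) is outside the descent. Measured: grip (0.502,-0.244), top 0.167, yaw 21°. I'll go down and grip.

```bash
python3 -m inch '{"dp":[[-0.006,0,0.005],[0,0,0.025],[0,0,0.025],[0,0,0.025],[0,0,0.025],[0,0,0],[0,0,0]],"twist":[[0,0,0],[0,0,0],[0,0,0],[0,0,0],[0,0,0],[0,0,0],[0,0,0]],"hand":[0.6,0.6,0.6,0.6,0.6,0.6,0.6]}' >/dev/null
python3 to.py .502 -.244 .139 111
python3 -m inch '{"dp":[[0,0,0],[0,0,0],[0,0,0],[0,0,0],[0,0,0],[0,0,0]],"twist":[[0,0,0],[0,0,0],[0,0,0],[0,0,0],[0,0,0],[0,0,0]],"hand":[0.3,0.1,0,0,0,0]}' >/dev/null
python3 to.py .502 -.244 .139 111
```

```text
t 2.98 pos [ 0.5023 -0.2334  0.1396] F [ 0.2 -0.8  0.4] w 0.0508 toolshift now mm [ 4.1 -9.8  0.5] toolshift goal-axes mm [ 4.  -9.8  0.6] turn [ 0.003 -0.002  0.007]
t 3.48 pos [ 0.5035 -0.2362  0.1417] F [ 0.6 -1.9  6.4] w 0.0153 toolshift now mm [ 4.3 -6.7  2.7] toolshift goal-axes mm [ 4.2 -6.7  2.7] turn [-0.003  0.002  0.004]
```

```bash
python3 -m inch '{"dp":[[0,0,0],[0,0,0]],"twist":[[0,0,0],[0,0,0]],"hand":[0,0]}' >/dev/null
python3 to.py .502 -.244 .139 111
python3 - <<'E'
from h import *
grab('wrist','w2')
im,P=world('wrist','w2')
h=cv2.cvtColor(im,cv2.COLOR_RGB2HSV).astype(int);H,S,V=h[...,0],h[...,1],h[...,2]
Z=P[...,2];red=((H<8)|(H>172))&(S>130)&(V>40)
near=np.hypot(P[...,0]-.5,P[...,1]+.242)<.06
for lo,hi in((.155,.18),(.13,.155),(.11,.13),(.09,.11),(.08,.09)):
    m=red&near&(Z>lo)&(Z<hi);q=P[m];
    if len(q)>4:print(lo,m.sum(),q.mean(0).round(4),cv2.minAreaRect((q[:,:2]*1000).astype(np.float32)))
m=near&(Z>.068)&(Z<.082)
print('holder',m.sum(),cv2.minAreaRect((P[m][:,:2]*1000).astype(np.float32)))
grab('top','t2');im,P=world('top','t2')
v,u=np.mgrid[:420,:560];Z=P[...,2]
m=(v>215)&(v<258)&(u>343)&(u<388)&(Z>.06)&(Z<.085)
print(cv2.minAreaRect((P[m][:,:2]*1000).astype(np.float32)))
E
```

```text
t 3.65 pos [ 0.5035 -0.2362  0.1417] F [-0.4 -1.3  8. ] w 0.0153 toolshift now mm [ 4.3 -6.7  2.7] toolshift goal-axes mm [ 4.2 -6.7  2.7] turn [-0.003  0.002  0.004]
0.155 1372 [ 0.4979 -0.2393  0.164 ] ((501.83843994140625, -237.79904174804688), (16.667217254638672, 17.49370574951172), 27.313053131103516)
0.13 807 [ 0.4953 -0.2404  0.1435] ((495.3083801269531, -240.5128173828125), (3.3401503562927246, 15.413168907165527), 28.928211212158203)
0.11 374 [ 0.4956 -0.2407  0.1207] ((495.6067199707031, -240.6087646484375), (1.6724181175231934, 15.24893569946289), 19.900955200195312)
0.09 252 [ 0.4956 -0.2408  0.1006] ((495.65997314453125, -240.8055419921875), (1.5475521087646484, 13.491045951843262), 19.682090759277344)
0.08 100 [ 0.4958 -0.2412  0.0854] ((495.7655029296875, -241.12074279785156), (1.1284821033477783, 13.148887634277344), 22.001848220825195)
holder 6401 ((500.17694091796875, -239.3400421142578), (67.04833984375, 68.49429321289062), 21.130887985229492)
((495.3116149902344, -227.2958984375), (68.52676391601562, 50.12965774536133), 20.530794143676758)
```

View pics/w2.png

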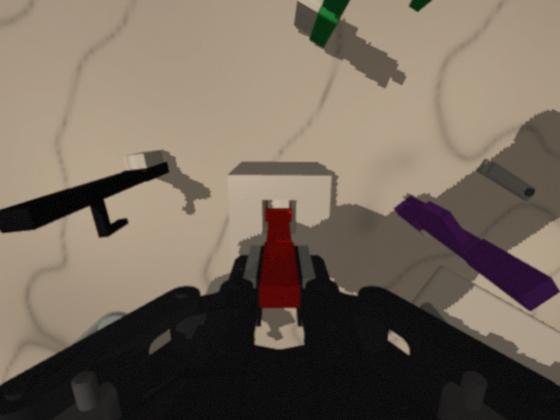

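The brush is held upright between the pads and the holder is essentially unmoved. Now I'll lift straight up.

```bash
python3 -m inch '{"dp":[[0,0,-0.005],[0,0,-0.01],[0,0,-0.015],[0,0,-0.015],[0,0,-0.02],[0,0,-0.02],[0,0,-0.03],[0,0,-0.03]],"twist":[[0,0,0],[0,0,0],[0,0,0],[0,0,0],[0,0,0],[0,0,0],[0,0,0],[0,0,0]],"hand":[0,0,0,0,0,0,0,0]}' >/dev/null
python3 -m inch '{"dp":[[0,0,-0.03],[0,0,-0.01],[0,0,0],[0,0,0],[0,0,0]],"twist":[[0,0,0],[0,0,0],[0,0,0],[0,0,0],[0,0,0]],"hand":[0,0,0,0,0]}' >/dev/null
python3 to.py .55 .064 .32 82
python3 - <<'E'
from h import *
grab('top','t3');im,P=world('top','t3')
v,u=np.mgrid[:420,:560];Z=P[...,2]
m=(v>215)&(v<258)&(u>343)&(u<388)&(Z>.06)&(Z<.085)
print(m.sum(),cv2.minAreaRect((P[m][:,:2]*1000).astype(np.float32)))
grab('wrist','w3');im,P=world('wrist','w3')
z=np.load('pics/w3.npz');T=(P-z['p'])@z['R']   # tool coords
h=cv2.cvtColor(im,cv2.COLOR_RGB2HSV).astype(int);H,S,V=h[...,0],h[...,1],h[...,2]
red=((H<8)|(H>172))&(S>130)&(V>40)
for lo in np.arange(-.03,.14,.01):
    m=red&(T[...,2]>lo)&(T[...,2]<lo+.01)&(np.hypot(T[...,0],T[...,1])<.05)
    if m.sum()>5: q=T[m]*1e3;print(round(lo,3),m.sum(),np.median(q,0).round(1),q.min(0).round(1),q.max(0).round(1))
E
```

```text
t 4.83 pos [ 0.5016 -0.2351  0.3238] F [ 0.7 -0.2 -1.1] w 0.0151 toolshift now mm [-153.6  261.1    4. ] toolshift goal-axes mm [ -6.3 302.9   3.8] turn [ 0.001 -0.003  0.511]
552 ((498.5664978027344, -236.10646057128906), (68.66366577148438, 69.33518981933594), 20.41508674621582)
-0.03 1070 [  5.9  -0.9 -24.1] [ -2.6 -20.5 -26.6] [ 12.8   7.1 -20. ]
-0.02 438 [  9.1  -0.9 -15.3] [ -6.7 -22.2 -20. ] [ 10.9   6.5 -10. ]
-0.01 346 [ 9.2 -1.3 -5.1] [  6.9 -22.4  -9.9] [11.3  6.5 -0. ]
0.0 289 [ 9.1 -1.4  5. ] [  7.1 -22.3   0. ] [11.7  6.5  9.9]
0.01 229 [ 9.1 -1.4 14.9] [  8.3 -15.2  10. ] [11.7  6.4 20. ]
0.02 171 [ 9.1 -1.5 25. ] [ 8.1 -8.8 20.1] [ 9.8  5.9 29.9]
0.03 128 [ 9.1 -0.9 34.9] [ 8.5 -7.7 30.1] [ 9.6  4.9 39.9]
0.04 111 [ 9.1 -1.5 44.4] [ 8.6 -7.7 40.1] [ 9.6  5.  49.7]
0.05 99 [ 9.1 -1.5 54.5] [ 8.5 -8.1 50. ] [ 9.6  4.9 60. ]
0.06 97 [ 9.  -1.6 64.6] [ 8.3 -8.4 60. ] [ 9.5  5.2 69.9]
0.07 78 [ 9.  -1.6 74.8] [ 8.4 -8.6 70.4] [ 9.4  4.7 79.9]
0.08 134 [ 8.7 -1.6 85.7] [ -0.1 -11.2  80.3] [ 9.4  8.  89.9]
```

View pics/w3.png

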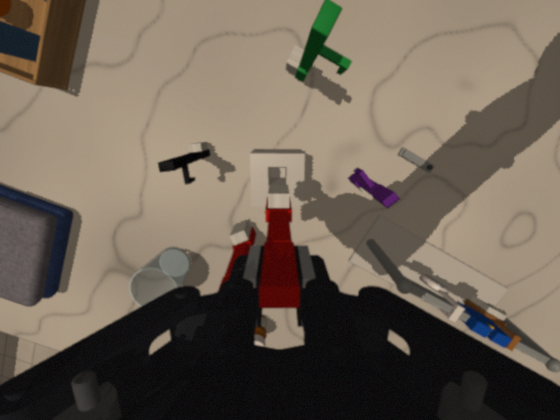

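The brush is held straight. Relative to the tool, the grip sits at x +4, y 0, z 0 mm. The view shows the saddle at (485,325). I'll turn to the rack's yaw and stop beside the notch for a close look.

```bash
python3 -m inch '{"dp":[[0,0,0],[0,0,0],[0,0,0],[0,0,0],[0,0,0],[0,0,0]],"twist":[[0,0,0.1],[0,0,0.1],[0,0,0.1],[0,0,0.1],[0,0,0.11],[0,0,0]],"hand":[0,0,0,0,0,0]}' >/dev/null
python3 -m inch '{"dp":[[-0.002,0.02,0],[-0.002,0.036,0],[-0.002,0.036,0],[-0.002,0.036,0],[-0.002,0.036,0],[-0.002,0.036,0],[-0.001,0.034,0],[0,0.02,0]],"twist":[[0,0,0],[0,0,0],[0,0,0],[0,0,0],[0,0,0],[0,0,0],[0,0,0],[0,0,0]],"hand":[0,0,0,0,0,0,0,0]}' >/dev/null
python3 -m inch '{"dp":[[0,0,0],[0,0,0],[0,0,0],[0,0,0]],"twist":[[0,0,0],[0,0,0],[0,0,0],[0,0,0]],"hand":[0,0,0,0]}' >/dev/null
python3 to.py .557 .066 .324 82.1
cat > look.py <<'E'
from h import *
import sys
fn=sys.argv[1];grab('wrist',fn);im,P=world('wrist',fn)
z=np.load('pics/'+fn+'.npz');T=(P-z['p'])@z['R']*1e3;W=P
h=cv2.cvtColor(im,cv2.COLOR_RGB2HSV).astype(int);H,S,V=h[...,0],h[...,1],h[...,2]
red=((H<8)|(H>172))&(S>130)&(V>40)
for lo in(0,20,40,60):
    m=red&(T[...,2]>lo)&(T[...,2]<lo+15)&(np.hypot(T[...,0],T[...,1])<25)
    if m.sum()>5: print('red',lo,m.sum(),np.median(T[m],0).round(1))
m=(H>105)&(H<125)&(S>120)&(W[...,2]>.148)&(W[...,2]<.162)&(np.hypot(W[...,0]-.565,W[...,1]-.064)<.05)
if m.sum()>10:
    print('blue',m.sum(),'tool',T[m].mean(0).round(1),'world',W[m].mean(0).round(4));r=cv2.minAreaRect(T[m][:,:2].astype(np.float32));print(np.array(cv2.boxPoints(r)).round(1).tolist(),r)
m=(H>18)&(H<38)&(S>120)&(W[...,2]>.13)&(W[...,2]<.16)&(np.hypot(W[...,0]-.565,W[...,1]-.064)<.05)
if m.sum()>5: print('yellow',m.sum(),'tool med',np.median(T[m],0).round(1),'world',np.median(W[m],0).round(4),T[m].min(0).round(1),T[m].max(0).round(1))
E
python3 look.py w4
```

```text
t 6.43 pos [0.5503 0.0126 0.3249] F [-0.3 -0.4  0.5] w 0.0154 toolshift now mm [ 0.9 53.8  0.8] toolshift goal-axes mm [ 0.8 53.8  0.9] turn [-0.001 -0.001 -0.002]
red 0 395 [ 8.6 -1.1  7.2]
red 20 229 [ 8.5 -1.1 26.8]
red 40 165 [ 8.5 -1.8 46.6]
red 60 132 [ 8.5 -1.8 67.2]
blue 514 tool [ -9.5  51.3 172.2] world [0.5667 0.0619 0.1526]
[[-16.899999618530273, 24.799999237060547], [-3.5999999046325684, 24.700000762939453], [-3.299999952316284, 78.30000305175781], [-16.5, 78.4000015258789]] ((-10.085176467895508, 51.533485412597656), (53.59675979614258, 13.2193603515625), 89.63363647460938)
yellow 98 tool med [ -9.8  52.5 179.9] world [0.5674 0.063  0.1449] [-17.7  48.1 177.8] [ -3.7  56.7 182.6]
```

View pics/w4.png

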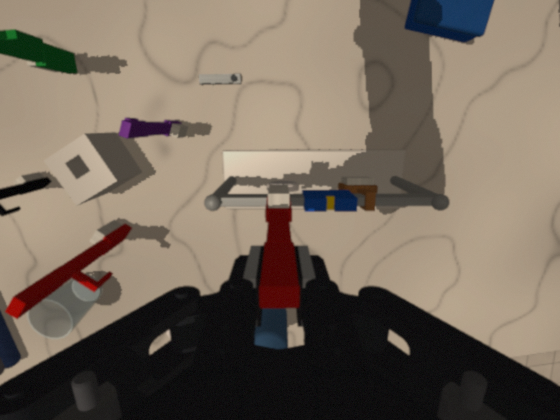

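The saddle and its yellow notch show at (330,202), with the mirror hook near (283,200) and the nail brush at (358,198). In the tool frame the notch is at x -10.1, y 52.4 and the hook at about x -11, y -1.5. I'll shift by (1, 54) and check.

```bash
python3 -m inch '{"dp":[[0.001,0.018,0],[0,0.018,0],[0,0.018,0],[0,0,0.01],[0,0,0],[0,0,0]],"twist":[[0,0,0],[0,0,0],[0,0,0],[0,0,0],[0,0,0],[0,0,0]],"hand":[0,0,0,0,0,0]}' | head -2
python3 look.py w5
```

```text
time_s: 6.98
ee_pos: [0.5567, 0.0662, 0.3146]
red 0 399 [ 8.6 -1.1  7.2]
red 20 229 [ 8.6 -1.7 26.8]
red 40 164 [ 8.5 -1.7 47.5]
red 60 135 [ 8.5 -1.8 67.2]
blue 356 tool [-10.7  -1.8 162. ] world [0.5668 0.0627 0.1526]
[[-17.899999618530273, -28.100000381469727], [-4.900000095367432, -28.100000381469727], [-4.699999809265137, 24.700000762939453], [-17.700000762939453, 24.700000762939453]] ((-11.28808879852295, -1.6933555603027344), (52.81451416015625, 13.055667877197266), 89.78533172607422)
```

Aligned: block middle (-11.3, -1.7) against hook (-11.0, -1.7). I'll lower the head through the gap to just above the saddle.

```bash
python3 -m inch '{"dp":[[0,0,0.012],[0,0,0.012],[0,0,0.012],[0,0,0.012],[0,0,0.012],[0,0,0.012],[0,0,0.012],[0,0,0.012]],"twist":[[0,0,0],[0,0,0],[0,0,0],[0,0,0],[0,0,0],[0,0,0],[0,0,0],[0,0,0]],"hand":[0,0,0,0,0,0,0,0]}' >/dev/null;python3 -m inch '{"dp":[[0,0,0],[0,0,0]],"twist":[[0,0,0],[0,0,0]],"hand":[0,0]}'
python3 look.py w6
```

```text
time_s: 7.87
ee_pos: [0.5569, 0.0667, 0.2193]
ee_rot: [[-0.99, 0.14, -0.001], [0.14, 0.99, -0.001], [0.001, -0.001, -1.0]]
wrist_force: [0.9, 0.2, 0.8]
width: 0.0153
red 0 400 [ 8.6 -1.1  7.2]
red 20 240 [ 8.5 -1.7 27. ]
red 40 172 [ 8.6 -1.7 47.1]
red 60 134 [ 8.5 -1.8 66.7]
blue 715 tool [-8.8 -4.2 66.9] world [0.565  0.0613 0.1524]
[[-18.799999237060547, -29.0], [-4.300000190734863, -29.100000381469727], [-4.0, 23.899999618530273], [-18.600000381469727, 23.899999618530273]] ((-11.417776107788086, -2.5746288299560547), (52.95378875732422, 14.58466911315918), 89.69905853271484)
```

View pics/w6.png

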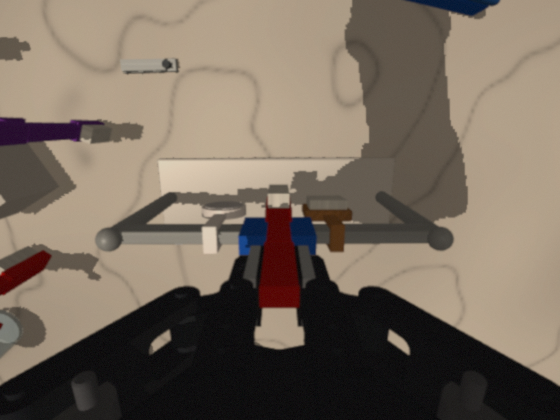

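The brush is in the gap with the mirror at (212,225) and the nail brush at (330,220) clear on both sides. The saddle is centred behind the handle at (278,235), with about 0.8 mm left to correct in y. I'll correct that and lower towards the crest.

```bash
python3 -m inch '{"dp":[[-0.0005,-0.001,0],[0,0,0.007],[0,0,0.007],[0,0,0.006],[0,0,0.004],[0,0,0.002],[0,0,0],[0,0,0]],"twist":[[0,0,0],[0,0,0],[0,0,0],[0,0,0],[0,0,0],[0,0,0],[0,0,0],[0,0,0]],"hand":[0,0,0,0,0,0,0,0]}'
for i in 1 2; do python3 -m inch '{"dp":[[0,0,0.001],[0,0,0.001],[0,0,0]],"twist":[[0,0,0],[0,0,0],[0,0,0]],"hand":[0,0,0]}' | sed -n '2p;4p'; done
```

```text
time_s: 8.58
ee_pos: [0.5574, 0.0669, 0.1931]
ee_rot: [[-0.99, 0.138, -0.0], [0.138, 0.99, -0.0], [0.0, -0.0, -1.0]]
wrist_force: [0.4, 0.5, 0.2]
width: 0.0151
ee_pos: [0.5574, 0.0669, 0.1913]
wrist_force: [-0.2, -0.8, -0.1]
ee_pos: [0.5573, 0.0668, 0.1891]
wrist_force: [-0.0, -0.2, 0.1]
```

```bash
for i in 1 2; do python3 -m inch '{"dp":[[0,0,0.001],[0,0,0],[0,0,0]],"twist":[[0,0,0],[0,0,0],[0,0,0]],"hand":[0,0,0]}' | sed -n '2p;4p'; done
```

```text
ee_pos: [0.5574, 0.0669, 0.1882]
wrist_force: [0.3, 0.2, -1.4]
ee_pos: [0.5574, 0.0669, 0.1872]
wrist_force: [-0.3, 0.7, -0.5]
```

```bash
for i in 1 2; do python3 -m inch '{"dp":[[0,0,0.001],[0,0,0],[0,0,0]],"twist":[[0,0,0],[0,0,0],[0,0,0]],"hand":[0,0,0]}' | sed -n '2p;4p'; python3 -c "
from rig import get_state;s=get_state();print(s['ft_torque'].round(3))"; done
```

```text
ee_pos: [0.5573, 0.0669, 0.1862]
wrist_force: [-0.3, 0.3, -0.4]
[ 0.015 -0.021  0.054]
ee_pos: [0.5573, 0.0669, 0.1852]
wrist_force: [-0.1, -0.1, -0.6]
[-0.03  -0.028 -0.014]
```

```bash
for i in 1 2 3; do python3 -m inch '{"dp":[[0,0,0.001],[0,0,0],[0,0,0]],"twist":[[0,0,0],[0,0,0],[0,0,0]],"hand":[0,0,0]}' | sed -n '2p;4p'; done
```

```text
ee_pos: [0.5573, 0.0669, 0.1842]
wrist_force: [-0.7, 0.2, -1.0]
ee_pos: [0.5573, 0.0669, 0.1832]
wrist_force: [-0.9, 1.2, -0.7]
ee_pos: [0.5573, 0.0669, 0.1822]
wrist_force: [-0.1, -0.5, -1.0]
```

```bash
for i in 1 2 3; do python3 -m inch '{"dp":[[0,0,0.001],[0,0,0],[0,0,0]],"twist":[[0,0,0],[0,0,0],[0,0,0]],"hand":[0,0,0]}' | sed -n '2p;4p'; done; python3 look.py w7
```

```text
ee_pos: [0.5573, 0.0669, 0.1812]
wrist_force: [-0.4, -0.3, -0.4]
ee_pos: [0.5574, 0.0669, 0.1803]
wrist_force: [0.0, 0.8, -0.8]
ee_pos: [0.5574, 0.0669, 0.1794]
wrist_force: [-0.7, 0.5, -0.2]
red 0 401 [ 8.6 -1.1  7.1]
red 20 239 [ 8.5 -1.7 26.7]
red 40 160 [ 8.5 -1.7 47.3]
red 60 137 [ 8.5 -1.8 67.3]
blue 47 tool [ -5.6 -25.7  28.5] world [0.5595 0.0407 0.1509]
[[-10.0, -29.100000381469727], [-4.099999904632568, -29.700000762939453], [1.7000000476837158, 22.600000381469727], [-4.199999809265137, 23.299999237060547]] ((-4.171905994415283, -3.2397003173828125), (52.65993118286133, 5.936103820800781), 83.72135162353516)
```

```bash
for i in 1 2 3; do python3 -m inch '{"dp":[[0,0,0.001],[0,0,0],[0,0,0]],"twist":[[0,0,0],[0,0,0],[0,0,0]],"hand":[0,0,0]}' | sed -n '2p;4p'; done
```

```text
ee_pos: [0.5574, 0.0669, 0.1784]
wrist_force: [-0.2, 0.8, 1.3]
ee_pos: [0.5574, 0.0669, 0.1774]
wrist_force: [-0.1, -0.5, 2.3]
ee_pos: [0.5575, 0.0669, 0.1766]
wrist_force: [-2.3, -0.4, 5.9]
```

```bash
python3 - <<'E'
from h import *
im,P=world('wrist','w7');z=np.load('pics/w7.npz');T=(P-z['p'])@z['R']*1e3
h=cv2.cvtColor(im,cv2.COLOR_RGB2HSV).astype(int);H,S,V=h[...,0],h[...,1],h[...,2]
red=((H<8)|(H>172))&(S>130)&(V>40)&(np.hypot(T[...,0],T[...,1])<25)
m=red&(T[...,0]>-1)&(T[...,0]<7)&(T[...,2]<-10);print('top z',np.percentile(T[m][:,2],[10,50,90]).round(1),m.sum())
E
python3 to.py .5573 .0669 .18 82.1
```

```text
top z [-24.9 -24.2 -23.5] 694
t 12.38 pos [0.5575 0.0669 0.1766] F [-2.3 -0.4  5.9] w 0.0152 toolshift now mm [ 0.2 -0.1 -3.4] toolshift goal-axes mm [ 0.2 -0.1 -3.4] turn [ 0.     0.001 -0.001]
```

Contact begins at TCP z of about 0.181, exactly where the floor (146 mm) should be. That is 8 mm below the crest level, so the hook is in the notch and the spring is now pressed to its end. I'll back off to light load and check before letting go.

```bash
python3 -m inch '{"dp":[[0,0,-0.002],[0,0,-0.0015],[0,0,0],[0,0,0]],"twist":[[0,0,0],[0,0,0],[0,0,0],[0,0,0]],"hand":[0,0,0,0]}' | sed -n '2p;4p'
python3 -m inch '{"dp":[[0,0.002,0],[0,0.001,0],[0,0,0],[0,0,0]],"twist":[[0,0,0],[0,0,0],[0,0,0],[0,0,0]],"hand":[0,0,0,0]}' | sed -n '2p;4p'
python3 -m inch '{"dp":[[0,-0.002,0],[0,-0.002,0],[0,-0.001,0],[0,-0.001,0],[0,0,0],[0,0,0]],"twist":[[0,0,0],[0,0,0],[0,0,0],[0,0,0],[0,0,0],[0,0,0]],"hand":[0,0,0,0,0,0]}' | sed -n '2p;4p'
python3 - <<'E'
from h import *
grab('scene','s4');s=cv2.imread('pics/s4.png')[120:270,240:420]
cv2.imwrite('pics/c4.png',cv2.resize(np.clip(s*1.5,0,255).astype('uint8'),None,fx=4,fy=4,interpolation=cv2.INTER_CUBIC))
E
```

```text
ee_pos: [0.5574, 0.0669, 0.1797]
wrist_force: [0.9, -0.2, 0.3]
ee_pos: [0.5574, 0.0677, 0.1793]
wrist_force: [-0.2, -5.6, 0.3]
ee_pos: [0.5569, 0.0642, 0.1798]
wrist_force: [0.1, 0.3, 0.3]
```

View pics/c4.png

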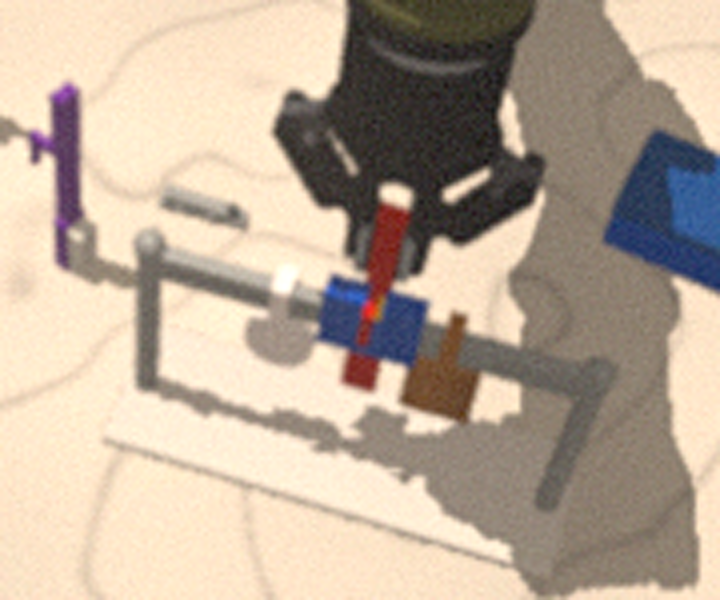

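The crop shows the hook seated in the blue saddle at the yellow notch (372,308), with mirror (283,330) and nail brush (445,370) still hanging. The side nudge met a wall (5.6 N) and then moved freely the other way, so the hook is captive in the notch. I'll centre it and let go.

```bash
python3 -m inch '{"dp":[[0,0.0013,0],[0,0,0],[0,0,0.0005],[0,0,0]],"twist":[[0,0,0],[0,0,0],[0,0,0],[0,0,0]],"hand":[0,0,0,0]}' | sed -n '2p;4p'
python3 -m inch '{"dp":[[0,0,0],[0,0,0],[0,0,0],[0,0,0],[0,0,0],[0,0,0],[0,0,0],[0,0,0]],"twist":[[0,0,0],[0,0,0],[0,0,0],[0,0,0],[0,0,0],[0,0,0],[0,0,0],[0,0,0]],"hand":[0.22,0.25,0.3,0.35,0.4,0.45,0.5,0.5]}' | sed -n '2p;4,5p'
python3 -m inch '{"dp":[[0,0,-0.005],[0,0,-0.015],[0,0,-0.02],[0,0,-0.03],[0,0,-0.03],[0,0,0],[0,0,0],[0,0,0]],"twist":[[0,0,0],[0,0,0],[0,0,0],[0,0,0],[0,0,0],[0,0,0],[0,0,0],[0,0,0]],"hand":[0.5,0.5,0.5,0.5,0.5,0.5,0.5,0.5]}' | sed -n '1,2p;4,5p'
python3 - <<'E'
from h import *
grab('scene','s5');s=cv2.imread('pics/s5.png')[120:270,240:420]
f=lambda s,k:cv2.resize(np.clip(s*1.5,0,255).astype('uint8'),None,fx=k,fy=k,interpolation=cv2.INTER_CUBIC)
grab('wrist','w8');w=cv2.imread('pics/w8.png')
o=np.zeros((600,800,3),'uint8');o[:300,:360]=f(s,2);o[300:,:400]=cv2.resize(w,(400,300))
grab('top','t5');t=cv2.imread('pics/t5.png');o[:300,400:]=f(t[160:310,220:420],2)
cv2.imwrite('pics/c5.png',o)
im,P=world('wrist','w8')
h=cv2.cvtColor(im,cv2.COLOR_RGB2HSV).astype(int);H,S,V=h[...,0],h[...,1],h[...,2]
m=((H<8)|(H>172))&(S>130)&(V>40)&(np.hypot(P[...,0]-.557,P[...,1]-.066)<.05)&(P[...,2]>.05)
for lo in(.06,.1,.12,.14,.17,.19,.2):
    k=m&(P[...,2]>lo)&(P[...,2]<lo+.02)
    if k.sum()>5:print(lo,k.sum(),np.median(P[k],0).round(4),P[k].max(0).round(4))
v,u=np.mgrid[:420,:560];im,P=world('top','t5');Z=P[...,2]
m=(v>215)&(v<258)&(u>343)&(u<388)&(Z>.06)&(Z<.085);print('holder',cv2.minAreaRect((P[m][:,:2]*1000).astype(np.float32)))
E
```

```text
ee_pos: [0.5571, 0.0654, 0.1792]
wrist_force: [0.6, 0.3, 0.8]
ee_pos: [0.5571, 0.0652, 0.1793]
wrist_force: [0.9, -0.5, 0.6]
width: 0.0425
time_s: 15.27
ee_pos: [0.5569, 0.0651, 0.2792]
wrist_force: [0.5, -0.2, 0.0]
width: 0.0429
0.1 26 [0.5512 0.0656 0.1116] [0.5528 0.0715 0.118 ]
0.12 33 [0.5484 0.0669 0.1294] [0.5627 0.0728 0.1399]
0.14 107 [0.5694 0.0626 0.1517] [0.5784 0.0721 0.1585]
0.17 55 [0.5421 0.0659 0.181 ] [0.5444 0.0728 0.1897]
0.19 323 [0.5434 0.0649 0.2023] [0.5495 0.0726 0.2042]
0.2 301 [0.5437 0.0648 0.2023] [0.5495 0.0724 0.2042]
holder ((498.5665283203125, -236.30325317382812), (68.67606353759766, 69.79047393798828), 20.97823143005371)
```

View pics/c5.png

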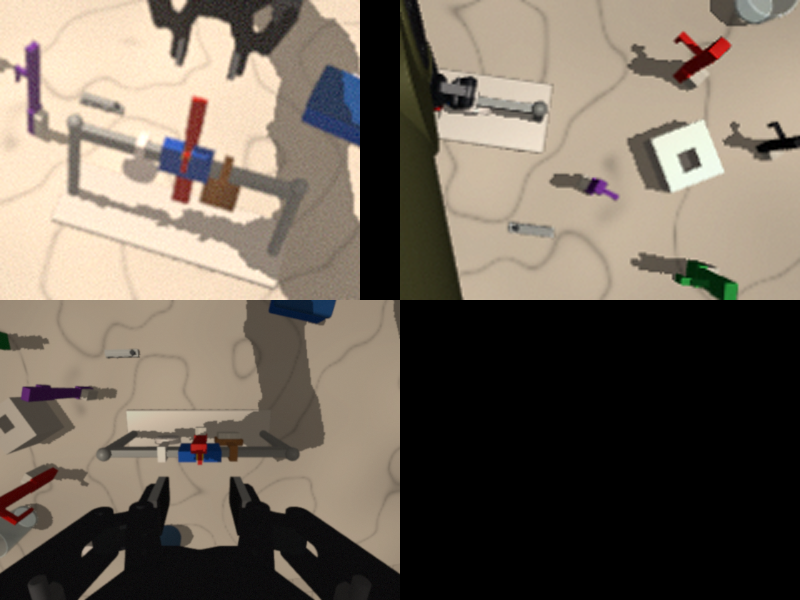

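The brush is hanging in the notch, the gripper is clear above it, and the mirror and nail brush are undisturbed. I'll hand in.

```bash
python3 -c "
from rig import *
s=get_state();print(s['time_s'],abs(s['joint_vel']).max().round(2),s['wrist_force'].round(1));print(hand_in())"
```

```text
15.4167 0.23 [-0.2 -0.4 -0.1]
the job is handed in; nothing more can be done
None
```

The red denture brush hangs by its hook in the notch of the blue saddle, and the job was handed in at 15.4 s. I took the smaller red brush out of the holder, turned it to the rack and lowered it through the gap between the mirror and the nail brush.

**Seating:**
- I lined the hook up with the notch by camera, and it went in without touching the crest, so I did not need to slide along the saddle.
- First contact came at about the notch-floor height, 8 mm below the crest level. Pressing peaked at about 6–7 N.
- A sideways nudge met a wall at 5.6 N. Moving back about 3.5 mm, to where the far wall should be, met no force.
- I let go only after these checks.

**Last pictures:** the brush hangs with its handle tilted back a few degrees, and the mirror and nail brush are still on the bar. The gripper is about 10 cm up and touching nothing.

**Failed or disagreed:** the holder stands about 6 mm from where it was first measured. I read the arm's position before it had settled, so the jaws closed off-centre and probably dragged it.

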